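# Post the returned pail's hire tag through the sprung slot of the returns box

### The arm

A 6-joint arm with a two-finger parallel gripper is mounted at the origin on the work surface. World frame = base frame: x ahead of the robot, y to its left, z up, the work surface at z = 0. Lengths are in m, angles in rad, forces in N, time in s.
With the tool pointing down it reaches from about 0.325 to 0.9 m from the base axis. Payload 3.5 kg.
Tool frame: the origin (TCP) lies at the very end of the fingers, on their centre line; the grasp point (between the pads) lies 19 mm behind it; y points along the fingers, z is the direction in which the jaws open and shut, and the axes are right-handed (so a half turn about y gives the same grasp; the last joint's range is limited). The gripper opens to 85 mm and grips with 20 to 120 N. Pads are 22 mm wide; open, the fingers measure 114 mm over their backs; the gripper's body (76 mm by 85 mm) begins 54 mm behind the grasp point. The pads swing forward as they close: fully open they stand 13 mm farther back than shut.
Start: joints at [-1.211, 0.276, -0.026, 1.268, 0, 1.467], TCP at [0.279, -0.559, 0.231] pointing down, gripper open.
Joint ranges: [-3.12, 3.12], [-0.85, 1.88], [-1.08, 1.24], [-1.95, 2.15], [-1.57, 1.53], [-3.14, 3.14]. Speed limits (rad/s): [2.57, 2.57, 3.14, 3.14, 3.14, 3.14].

### API

Orientations are given as a 3x3 rotation matrix whose columns are the frame's x, y, z axes.
In Python, from bench import get_state, read_camera, robot gives the robot as it stands.
- The arm moves only by the shell command python3 -m inch 'ROWS' [FORCE]. ROWS is JSON, a list of rows, each a list of 7 numbers: the shift along the tool's x, y, z in mm, then the turn, a rotation vector about the tool's x, y, z in rad, then the opening, from -1 (shut) to 1 (fully open). In form: [[tx, ty, tz, ax, ay, az, claw], ...]. A call has 1 to 5 rows; each row is the pose to reach, as a shift and turn from the pose commanded when the call began, along the tool's axes at that moment; what a row does not reach only later rows make up. A row lasts 1/8 s, in which the tool goes at most 62.5 mm and 10.7 degrees, less where a joint would pass 70% of its speed; a pose out of reach is approached as far as the arm can. A call with a gripper value outside its range is refused whole. The fingers move at their own pace and stop on an object; FORCE is the grip in N (left out, the last holds). Time passes only in rows, so rows that repeat a pose let the fingers close. It gives the time, the measured TCP pose, the force and the opening at its end, in the units of the state.
- get_state(): the state, without advancing time (a new reading comes with each control period).
- read_camera(name): name is "side" or "top" or "wrist"; returns a dict with "color" (400x640x3 uint8, blue, green, red), "z_map" (400x640 float32, m along the optical axis (not along the pixel's ray), 0 where there is no reading), "vertical_fov" (degrees; the focal length in pixels is half the picture's height over the tangent of half this angle, whatever the lens; pixels are square), "cx", "cy" (the principal point, pixels), "D" ([k1, k2, p1, p2, k3] as OpenCV has them; the pictures are not rectified), "R" (3x3) and "t" (3): a world point X has camera coordinates R X + t. Camera axes: x right, y down, z forward; pixel columns grow to the right and rows downward; lengths in m; the calibration is good to about 2 mm. A picture is of the moment at which its call begins.
- robot.finish_job(): hands the job in, once; it reports no verdict.
The state is a dict: "time": time; "joints": joint angles; "joint_vel": joint speeds; "joint_efforts": joint torques, N m; "tcp_pos": TCP position; "tool_rot": TCP orientation; "ft_force": force on the tool from outside, world axes, zero at the start; "torque": the same for the moment, N m; "width": opening from 0.0 (shut) to 1.0 (fully open).
Only numpy, scipy, OpenCV 4.12 (cv2) and the standard library are available. Lean on these libraries where they do the work, as an engineer would, in place of code of your own. Each camera call takes 0.05 s, during which the arm holds its last target. There are 200 camera calls.

### The job

The pail with the red grip has come back from hire. Take the red tag out of the tag rack and post it foot first through the slot in the top of the returns box: feel for the slot without forcing, push the tag down past the sprung flap with the fingers, then let it drop so that it lies inside and the flap shuts behind it. Leave the other tags and everything else as they are.

Things in the scene. Friction and masses are not known exactly. Their poses are not given: they have to be found in the camera images.
- tag_red: solid aluminium hire tag, a flat plate 66 mm wide (its x), 9 mm thick (its y), 90 mm tall (its z), 120 to 180 g; upper 60 mm painted red, lower 30 mm bare metal, dark 10 mm hole near an upper corner. Stands upright in one of the rack's three places, 64 mm of it above the ribs. Origin: centre of its foot (underside). The one to post, foot first; grip it across its thickness near the top
- tag_red_mid (a point): middle of the red tag, 45 mm above its foot
- tag_green: solid aluminium hire tag, a flat plate 66 mm wide (its x), 9 mm thick (its y), 90 mm tall (its z), 120 to 180 g; upper 60 mm painted green, lower 30 mm bare metal, dark 10 mm hole near an upper corner. Stands upright in one of the rack's three places, 64 mm of it above the ribs. Origin: centre of its foot (underside). Leave it
- tag_blue: solid aluminium hire tag, a flat plate 66 mm wide (its x), 9 mm thick (its y), 90 mm tall (its z), 120 to 180 g; upper 60 mm painted blue, lower 30 mm bare metal, dark 10 mm hole near an upper corner. Stands upright in one of the rack's three places, 64 mm of it above the ribs. Origin: centre of its foot (underside). Leave it
- tag_rack: wooden rack, fixed, 110 mm (its x) by 202 mm (its y), ribs 38 mm high; three places 66 mm apart in a row along its y, each a pocket 70 mm along x by 12 mm along y, its floor 12 mm above the origin. Which tag stands in which place changes. Origin: centre of its underside
- returns_box: plywood box, fixed, 200 mm (its x) by 220 mm (its y), 150 mm high, padlocked door in its -x face; on top a 3 mm steel plate, 112 mm (x) by 140 mm (y), with the slot: 73 mm long along the box's y, 12 mm wide along its x, square edged. A delicate box: press on it with no more than 20 N. Origin: centre of its underside
- box_top (a point): middle of the box's top at the height of the plate's upper face (153 mm over the box's origin), box axes. The plate is screwed down by eye through slotted holes: the slot's centre line lies anywhere within 14 mm of this point along the box's x, either way, and is not reported (see it or feel for it); along y the slot is centred here
- slot_flap (a joint): sprung flap 14 mm below the plate's upper face, shutting the slot's throat, hinged on its -x side: 0 rad shut, grows as it is pushed down, about 0.9 to 1.2 rad with the tag in the throat. Opening takes 4 to 8 N of push; then the tag slides easily and, with its foot 40 mm or more below the plate, falls by its own weight when let go
- mug: green mug, 80 mm across, 85 mm tall, loose bystander; origin at its underside
- matches: match box 70 x 50 x 22 mm, yellow with a white band, loose bystander; origin at its underside
- firelighters: cardboard carton 130 x 80 x 45 mm, loose bystander; origin at its underside
- kindling_a: kindling stick 200 x 26 x 22 mm, loose bystander; origin at its underside
- kindling_b: kindling stick 180 x 30 x 20 mm, loose bystander; origin at its underside
- spoon: wooden spoon 220 mm long, loose bystander; origin at its underside
Mind the look-alikes: they are no part of the job. There is more than one size of the tag_blue; the one meant has the size given above. What is shaped like the tag_rack but orange is not meant.

How it is judged:
By the outcome, as a careful person would: the job done as asked, in the order asked, and still so for the second after the job is handed in, with the robot touching nothing.
It also fails if it takes over 64 s, if anything falls off the work surface, if the arm or the gripper's body presses on something with over 40 N, if the wrist force passes 120 N, or if a joint passes its speed limit or range.

## Working session

There is one attempt and no reset: what is moved stays moved. The work goes in short steps, Python scripts to look and compute and a shell command to move; the robot and the scene stay as the last step left them, time stands still between calls to the robot, and variables do not carry over. Pictures are saved under pics/ and viewed, about 8 in all and at most 12, crops included, and the job is handed in when it is done.

```bash
ls; mkdir -p pics; cat > h.py <<'E'
import numpy as np, cv2, pickle
from bench import get_state, read_camera, robot
def K(c):
    f=200/np.tan(np.radians(c["vertical_fov"])/2); return np.array([[f,0,c["cx"]],[0,f,c["cy"]],[0,0,1.]])
def ray(c,uv):
    p=cv2.undistortPoints(np.array(uv,float).reshape(-1,1,2),K(c),np.array(c["D"],float)).reshape(-1,2)
    return np.c_[p,np.ones(len(p))]
def plane(c,uv,z):
    R=np.array(c["R"]);t=np.array(c["t"]); d=ray(c,uv)@R; o=-R.T@t
    return o+d*((z-o[2])/d[:,2])[:,None]
def pts(c,uv):
    uv=np.array(uv).reshape(-1,2); z=c["z_map"][uv[:,1],uv[:,0]]
    return (ray(c,uv)*z[:,None]-np.array(c["t"]))@np.array(c["R"])
def shot(n,tag):
    c=read_camera(n); pickle.dump(c,open(f"pics/{tag}.pkl","wb")); cv2.imwrite(f"pics/{tag}.png",c["color"]); return c
def load(tag): return pickle.load(open(f"pics/{tag}.pkl","rb"))
E
python3 - <<'E'
from h import *
a=shot("top","top0");b=shot("side","side0")
s=get_state();print(s)
for c in(a,b): print(np.round(-np.array(c["R"]).T@c["t"],3),c["D"])
E
```

```text
pics
{'time': 0.1, 'joints': array([-1.21139283e+00,  2.77085798e-01, -2.77480515e-02,  1.26799750e+00,
       -9.70872132e-06,  1.46741013e+00]), 'joint_vel': array([-0.00083814, -0.00103407,  0.00526428, -0.00189237,  0.00145764,
       -0.00191929]), 'joint_efforts': array([ 8.42568170e-05, -4.46707928e+01,  2.96129072e+01,  8.41818459e-03,
       -9.81113908e-05, -4.57948261e-06]), 'tcp_pos': array([ 0.27877529, -0.55859365,  0.23025156]), 'tool_rot': array([[-8.94810600e-01, -7.24837649e-04,  4.46445366e-01],
       [-4.46445909e-01,  1.90158224e-03, -8.94808602e-01],
       [-2.00361614e-04, -9.99997929e-01, -2.02515675e-03]]), 'ft_force': array([ 0.76434125,  0.10305993, -0.6672064 ]), 'torque': array([ 0.03204966,  0.00909328, -0.01787271]), 'width': 0.9974686522817281}
[0.45  0.046 1.326] [-0.01280352  0.          0.          0.          0.        ]
[0.161 0.8   1.048] [-0.10107328  0.          0.          0.          0.        ]
```

View pics/top0.png

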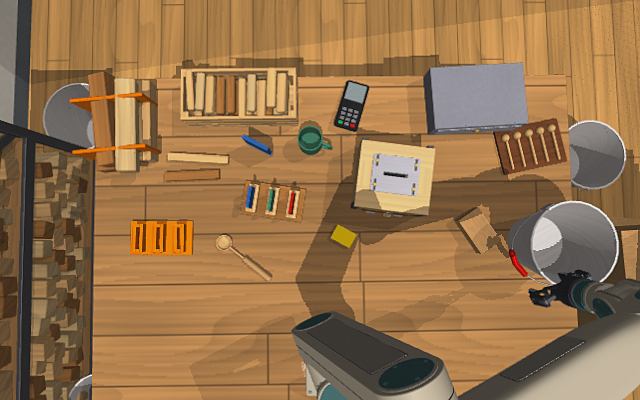

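View pics/side0.png

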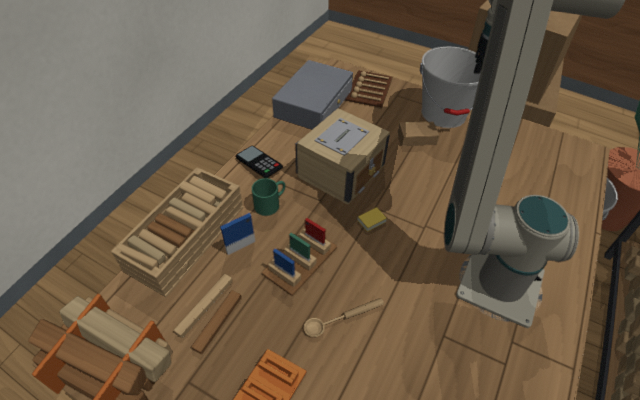

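```bash
python3 - <<'E'
from h import *
a=load("top0");b=load("side0")
def allp(c):
    v,u=np.mgrid[:400,:640]; return pts(c,np.c_[u.ravel(),v.ravel()]).reshape(400,640,3)
def rect(P):
    r=cv2.minAreaRect((P[:,:2]*1000).astype(np.float32)); return np.round(r[0],1),np.round(r[1],1),round(r[2],1)
for n,c,(u0,u1,v0,v1) in(("top",a,(235,315,175,225)),("side",b,(255,345,210,300))):
    P=allp(c); hsv=cv2.cvtColor(c["color"],cv2.COLOR_BGR2HSV); w=np.zeros((400,640),bool); w[v0:v1,u0:u1]=1
    for col,lo,hi in(("red",172,6),("green",70,95),("blue",100,125)):
        h=hsv[...,0]; m=((h>=lo)|(h<=hi)) if lo>hi else (h>=lo)&(h<=hi)
        m&=w&(hsv[...,1]>120)&(hsv[...,2]>50)
        Q=P[m]; t=Q[Q[:,2]>.096]
        print(n,col,m.sum(),"z",np.round(np.percentile(Q[:,2],[5,95]),3),"all",rect(Q),"top",len(t),rect(t) if len(t)>3 else "")
P=allp(a); w=np.zeros((400,640),bool); w[130:220,340:445]=1
m=w&(abs(P[...,2]-.151)<.012); print("boxtop",rect(P[m]), np.median(P[m][:,2]))
g=cv2.cvtColor(a["color"],cv2.COLOR_BGR2GRAY); v,u=np.nonzero((g<70)&w&(np.indices(g.shape)[0]>168)&(np.indices(g.shape)[0]<183)&(np.indices(g.shape)[1]>380)&(np.indices(g.shape)[1]<412))
print("slot",len(u),rect(plane(a,np.c_[u,v],.153)),u.min(),u.max(),v.min(),v.max())
w1=cv2.resize(a["color"][130:225,235:440],None,fx=3.9,fy=3.9,interpolation=cv2.INTER_CUBIC); cv2.imwrite("pics/crop1.png",w1)
E
```

```text
top red 75 z [0.058 0.104] all (array([516. , 136.8]), array([ 7.1, 65.5]), 80.3) top 52 (array([516., 137.]), array([ 6.7, 65.5]), 80.3)
top green 48 z [0.078 0.105] all (array([526.7, 201.3]), array([ 5.6, 60.6]), 80.8) top 36 (array([526.2, 201.4]), array([ 5.5, 59.5]), 80.8)
top blue 108 z [0.064 0.105] all (array([536.5, 265.2]), array([ 9.8, 64.1]), 79.9) top 66 (array([537.3, 265.3]), array([ 9.4, 62.6]), 80.0)
side red 286 z [0.049 0.102] all (array([370.2, 432.6]), array([ 56.2, 844.2]), 25.9) top 80 (array([332.2, 453. ]), array([ 51. , 772.6]), 30.1)
side green 2 z [0.004 0.014] all (array([689.4, 105.5]), array([10.6,  0. ]), 92.7) top 0 
side blue 179 z [0.05  0.102] all (array([554.8, 245.7]), array([ 42.7, 122.9]), 41.4) top 84 (array([533.7, 270.1]), array([10.8, 64.1]), 79.9)
boxtop (array([ 590.5, -174.2]), array([222.6, 211.1]), 82.1) 0.15133018296116976
slot 51 (array([ 592.3, -173.2]), array([60.3,  7. ]), 82.2) 384 404 172 176
```

View pics/crop1.png

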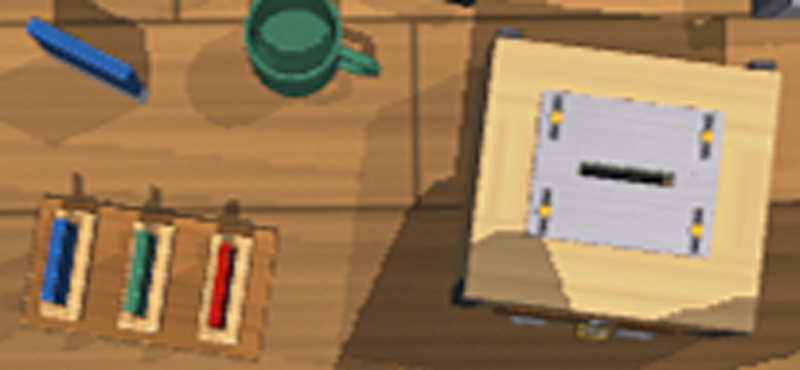

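Overhead crop: the red tag stands in the right-hand place (full picture ≈(292,204)). The slot is dark and lies across the plate at ≈(395,175). There is a loose blue look-alike at (257,145) and an orange rack at (162,237). I'm moving above the red tag.

```bash
python3 -m inch '[[0,-60,0,0,0,0,0],[-44,-60,-44,0,0,0,0],[-88,-60,-88,0,0,0,0],[-132,-60,-131,0,0,0,0],[-176,-60,-175,0,0,0,0]]' 40
python3 -m inch '[[-35,0,-34,0,0.13,0,0],[-70,0,-68,0,0.26,0,0],[-105,0,-102,0,0.39,0,0],[-140,0,-136,0,0.51,0,0],[-173,0,-171,0,0.632,0,0]]'
python3 -c "
from h import *
s=get_state();print(s['joints'].round(3),s['tcp_pos'].round(4),np.degrees(np.arctan2(s['tool_rot'][1,2],s['tool_rot'][0,2])),s['tool_rot'].round(3))"
```

```text
time: 0.72
tcp_pos: [0.3585, -0.3221, 0.2909]
tool_rot: [[-0.895, -0.0, 0.446], [-0.446, 0.001, -0.895], [-0.0, -1.0, -0.0]]
ft_force: [0.2, -0.8, 0.4]
width: 0.496
time: 1.35
tcp_pos: [0.4369, -0.0922, 0.2909]
tool_rot: [[-0.985, -0.0, -0.172], [0.172, 0.0, -0.985], [0.0, -1.0, -0.0]]
ft_force: [0.8, -1.1, 0.6]
width: 0.499
[-0.353 -0.072 -0.291  1.353  0.     2.962] [ 0.4369 -0.0922  0.2909] -99.9258228301583 [[-0.985 -0.    -0.172]
 [ 0.172  0.    -0.985]
 [ 0.    -1.    -0.   ]]
```

```bash
python3 -m inch '[[-8,0,-48,0,-0.186,0,0],[-15,0,-96,0,-0.372,0,0],[-23,0,-144,0,-0.558,0,0],[-31,0,-192,0,-0.744,0,0],[-38,0,-239,0,-0.92,0,0]]'
python3 -m inch '[[0,0,0,0,-0.186,0,0],[0,0,0,0,-0.372,0,0],[0,0,0,0,-0.558,0,0],[0,0,0,0,-0.744,0,0],[0,0,0,0,-0.92,0,0]]' >/dev/null
python3 -m inch '[[0,0,0,0,-0.186,0,0],[0,0,0,0,-0.372,0,0],[0,0,0,0,-0.558,0,0],[0,0,0,0,-0.744,0,0],[0,0,0,0,-0.92,0,0]]' >/dev/null
python3 -m inch '[[0,0,0,0,-0.186,0,0],[0,0,0,0,-0.38,0,0],[0,0,0,0,-0.38,0,0],[0,0,0,0,-0.38,0,0]]'
python3 -c "
from h import *
c=shot('wrist','w1')
s=get_state();print(s['joints'].round(3),s['tcp_pos'].round(4),np.degrees(np.arctan2(s['tool_rot'][1,2],s['tool_rot'][0,2])))
print(np.round(-np.array(c['R']).T@c['t'],3),c['D'])"
```

```text
time: 1.98
tcp_pos: [0.5145, 0.1369, 0.2908]
tool_rot: [[-0.727, -0.001, 0.687], [-0.687, -0.0, -0.727], [0.001, -1.0, -0.0]]
ft_force: [0.8, 0.5, -0.2]
width: 0.498
time: 3.72
tcp_pos: [0.5143, 0.1353, 0.291]
tool_rot: [[0.985, -0.001, 0.172], [-0.172, -0.0, 0.985], [-0.001, -1.0, -0.0]]
ft_force: [-0.3, -0.5, 0.5]
width: 0.503
[ 0.136  0.085 -0.132  1.354  0.     0.309] [0.5144 0.1353 0.2911] 80.09654848541555
[0.437 0.149 0.433] [-0.05545654  0.          0.          0.          0.        ]
```

View pics/w1.png

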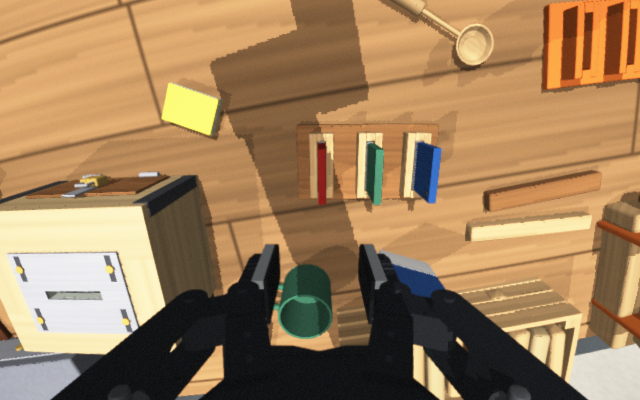

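Wrist view: the red tag is at (321,172), with its top edge running from about (322,143) to (322,203). The box's slot shows at (75,296). I'm measuring both.

```bash
cat >> h.py <<'E'
def rect(P):
    r=cv2.minAreaRect((np.asarray(P)[:,:2]*1000).astype(np.float32)); return np.round(r[0],1),np.round(r[1],1),round(r[2],1)
def allp(c):
    v,u=np.mgrid[:400,:640]; return pts(c,np.c_[u.ravel(),v.ravel()]).reshape(400,640,3)
def redtop(c,win,z):
    u0,u1,v0,v1=win; hsv=cv2.cvtColor(c["color"],cv2.COLOR_BGR2HSV); P=allp(c)
    m=((hsv[...,0]>=170)|(hsv[...,0]<=7))&(hsv[...,1]>130); w=np.zeros_like(m); w[v0:v1,u0:u1]=1; m&=w&(P[...,2]>z-.008)
    v,u=np.nonzero(m); return rect(plane(c,np.c_[u,v],z)),len(u),np.percentile(P[m][:,2],[10,50,90]).round(4)
def slot(c,win,thr=80,z=.153):
    u0,u1,v0,v1=win; g=cv2.cvtColor(c["color"],cv2.COLOR_BGR2GRAY); m=(g<thr); w=np.zeros_like(m); w[v0:v1,u0:u1]=1
    v,u=np.nonzero(m&w); return rect(plane(c,np.c_[u,v],z)),len(u),(u.min(),u.max(),v.min(),v.max())
E
python3 - <<'E'
from h import *
c=load("w1");t=load("top0")
print("red w",redtop(c,(308,335,135,210),.102)); print("red t",redtop(t,(280,305,185,222),.102))
print("slot w",slot(c,(40,110,284,308),150)); print("slot t",slot(t,(380,412,168,183),110))
g=cv2.cvtColor(c["color"],cv2.COLOR_BGR2GRAY);print(g[286:306:2,40:110:5])
P=allp(c);print("plate z",np.median(P[320:330,40:110,2]))
E
```

```text
red w ((array([514.2, 138.1]), array([ 8.4, 66.5]), 80.1), 452, array([0.1009, 0.1018, 0.1028]))
red t ((array([516.1, 136.8]), array([ 7. , 65.6]), 80.5), 52, array([0.0984, 0.1013, 0.1041]))
slot w ((array([ 591.2, -175.7]), array([71.2,  9.9]), 82.8), 121, (np.int64(46), np.int64(99), np.int64(291), np.int64(298)))
slot t ((array([ 592.5, -177.5]), array([68.8,  9.2]), 82.2), 74, (np.int64(384), np.int64(407), np.int64(172), np.int64(177)))
[[234 233 234 233 234 234 235 235 236 235 236 235 234 236]
 [235 234 235 235 236 235 236 237 237 237 237 237 238 237]
 [236 231 232 233 223 228 233 232 232 233 227 228 233 235]
 [234 159  96 101 125 122 103  86 103 120 107 101 179 238]
 [232 226  89 124 171 171 171 174 171 169 172 171 181 239]
 [233 233  90 172 173 171 172 163 173 172 174 173 171 238]
 [235 236 127 170 166 144 168 161 168 177 167 162 168 239]
 [237 236 230 234 234 232 229 219 224 234 230 223 219 237]
 [235 235 234 234 233 234 236 234 236 234 235 236 237 237]
 [236 237 238 238 235 237 236 235 236 236 235 236 237 237]]
plate z 0.15282929340281287
```

```bash
python3 -m inch '[[0,50,2,0,0,0,0],[0,100,2,0,0,0,0],[0,150,2,0,0,0,0],[0,190,2,0,0,0,0],[0,190,2,0,0,0,0]]'
python3 -m inch '[[0,16,0,0,0,0,0],[0,33,0,0,0,0,0],[0,33,0,0,0,0,0],[0,33,0,0,0,0,-1],[0,33,0,0,0,0,-1]]' 40
python3 -m inch '[[0,0,0,0,0,0,-1],[0,0,0,0,0,0,-1],[0,0,0,0,0,0,-1],[0,0,0,0,0,0,-1]]'
python3 -m inch '[[0,0,0,0,0,0,-1],[0,-20,0,0,0,0,-1],[0,-40,0,0,0,0,-1],[0,-40,0,0,0,0,-1]]'
```

```text
time: 4.4
tcp_pos: [0.5113, 0.1368, 0.098]
tool_rot: [[0.985, -0.008, 0.171], [-0.171, -0.001, 0.985], [-0.008, -1.0, -0.003]]
ft_force: [-0.7, 0.6, -0.0]
width: 0.506
time: 5.03
tcp_pos: [0.5156, 0.1374, 0.0691]
tool_rot: [[0.985, 0.002, 0.17], [-0.17, 0.0, 0.985], [0.001, -1.0, 0.0]]
ft_force: [-0.9, -0.5, 0.9]
width: 0.1
time: 5.52
tcp_pos: [0.5156, 0.1374, 0.069]
tool_rot: [[0.985, 0.001, 0.17], [-0.17, 0.0, 0.985], [0.001, -1.0, 0.0]]
ft_force: [-0.2, 0.1, 6.4]
width: 0.102
time: 6.02
tcp_pos: [0.5158, 0.1374, 0.1091]
tool_rot: [[0.985, 0.002, 0.17], [-0.17, 0.0, 0.985], [0.002, -1.0, 0.001]]
ft_force: [0.3, -0.8, -1.1]
width: 0.097
```

Grip holds: the width reads 0.097, about 8 mm, and the tag came up with the fingers. I'm lifting it clear, then carrying and turning it over the box.

```bash
python3 -m inch '[[0,-43,0,0,0,0,-1],[0,-86,0,0,0,0,-1],[0,-129,0,0,0,0,-1],[0,-171,0,0,0,0,-1]]'
python3 -m inch '[[21,0,-49,0,0.17,0,-1],[43,0,-98,0,0.35,0,-1],[64,0,-147,0,0.52,0,-1],[85,0,-196,0,0.7,0,-1],[107,0,-246,0,0.88,0,-1]]'
python3 -c "
from h import *
s=get_state();print(s['joints'].round(3),s['tcp_pos'].round(4),np.degrees(np.arctan2(s['tool_rot'][1,2],s['tool_rot'][0,2])),s['width'])"
```

```text
time: 6.52
tcp_pos: [0.514, 0.1372, 0.2788]
tool_rot: [[0.985, -0.003, 0.17], [-0.17, -0.0, 0.985], [-0.003, -1.0, -0.001]]
ft_force: [-0.2, -0.5, -0.6]
width: 0.1
time: 7.15
tcp_pos: [0.578, -0.1247, 0.2772]
tool_rot: [[0.492, -0.003, 0.871], [-0.871, 0.001, 0.492], [-0.002, -1.0, -0.002]]
ft_force: [1.2, 0.0, -1.9]
width: 0.102
[-0.322  0.199 -0.029  1.346  0.     0.735] [ 0.578  -0.1247  0.2772] 29.456424051841154 0.10233185603206607
```

```bash
python3 -m inch '[[36,0,-18,0,0.17,0,-1],[71,0,-37,0,0.34,0,-1],[107,0,-55,0,0.51,0,-1],[107,0,-55,0,0.65,0,-1],[107,0,-55,0,0.65,0,-1]]'
python3 -m inch '[[0,0,0,0,0,0,-1],[0,0,0,0,0,0,-1]]'
python3 -c "
from h import *
c=shot('wrist','w2'); shot('top','t2');shot('side','s2')
s=get_state();print(s['joints'].round(3),s['tcp_pos'].round(4),np.degrees(np.arctan2(s['tool_rot'][1,2],s['tool_rot'][0,2])))
print(np.round(-np.array(c['R']).T@c['t'],3),s['ft_force'])"
```

```text
time: 7.78
tcp_pos: [0.5832, -0.2437, 0.2771]
tool_rot: [[-0.129, -0.003, 0.992], [-0.992, 0.002, -0.129], [-0.001, -1.0, -0.003]]
ft_force: [-0.9, 0.9, -1.6]
width: 0.098
time: 8.02
tcp_pos: [0.5839, -0.2428, 0.279]
tool_rot: [[-0.128, -0.0, 0.992], [-0.992, 0.0, -0.128], [-0.0, -1.0, -0.0]]
ft_force: [-0.2, -0.0, -1.5]
width: 0.096
[-0.497  0.27   0.066  1.367  0.     1.203] [ 0.584  -0.2431  0.2794] -7.383956331223635
[ 0.594 -0.165  0.421] [ 0.00619497  0.42108941 -1.01236647]
```

View pics/w2.png

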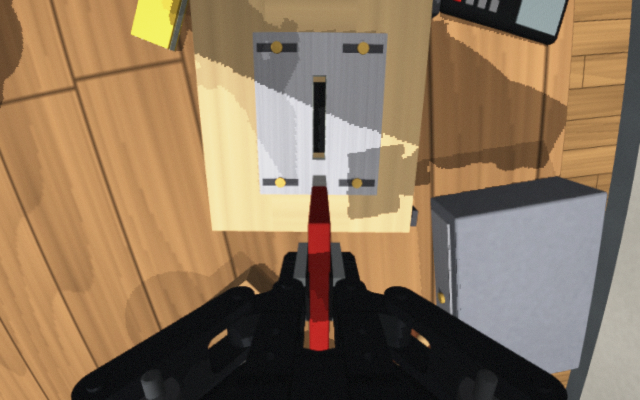

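The slot is clear at (319, 76–158). The tag is straight in the fingers, its top running from (319,185) to (319,350). I'm measuring both in this view.

```bash
python3 - <<'E'
from h import *
c=load("w2")
g=cv2.cvtColor(c["color"],cv2.COLOR_BGR2GRAY).astype(int)
print(g[118,306:333], g[90,306:333]); print(g[68:86,319],g[150:166,319])
for thr in(90,120): print("slot w",slot(c,(311,328,70,163),thr))
P=allp(c)
m=(P[...,2]>.145)&(P[...,2]<.16); lab=(cv2.cvtColor(c["color"],cv2.COLOR_BGR2HSV)[...,1]<60)&m&(np.indices(m.shape)[0]<200)
print("plate",rect(P[lab]),"boxtop",rect(P[m&(np.indices(m.shape)[0]<235)]))
hsv=cv2.cvtColor(c["color"],cv2.COLOR_BGR2HSV)
r=((hsv[...,0]>=170)|(hsv[...,0]<=7))&(hsv[...,1]>130)
r[:160]=0
print("red z",np.percentile(P[r][:,2],[5,50,95]))
q=r&(P[...,2]>.300); v,u=np.nonzero(q); print("top pts",rect(P[q]),len(u),u.min(),u.max(),v.min(),v.max(),np.median(P[q][:,2]))
E
```

```text
[218 218 218 222 222 216 174  90  29  19  22  19  22  26  27  24  29  30
  57 158 209 217 216 214 212 215 214] [137 135 135 132 133 135 135  87  29  21  18  19  18  17  17  17   7  17
  21  68 123 136 135 134 136 134 135]
[137 136 134 137 136 134 134 105 102 111 113 110 111  97  46  21  14  20] [ 23  25  59 107 113 112 111 107  99 126 189 213 214 217 217 214]
slot w ((array([ 592.7, -172.7]), array([65.2, 10.6]), 82.4), 858, (np.int64(313), np.int64(325), np.int64(76), np.int64(152)))
slot w ((array([ 592.8, -175.1]), array([71.5, 11.3]), 82.4), 1050, (np.int64(313), np.int64(326), np.int64(75), np.int64(158)))
plate (array([ 591.7, -175.8]), array([142.2, 114.2]), 82.1) boxtop (array([ 583.5, -181.5]), array([207.9, 201.6]), 82.3)
red z [0.27632103 0.31144721 0.31257019]
top pts (array([ 587. , -220.2]), array([111.4,   9.8]), 82.3) 2870 308 330 210 351 0.31159062344922167
```

```bash
python3 - <<'E'
from h import *
c=load("w2"); P=allp(c); hsv=cv2.cvtColor(c["color"],cv2.COLOR_BGR2HSV)
r=((hsv[...,0]>=170)|(hsv[...,0]<=7))&(hsv[...,1]>130)&(P[...,2]>.307)&(P[...,2]<.316); r[:200]=0
r=cv2.morphologyEx(r.astype(np.uint8),cv2.MORPH_OPEN,np.ones((5,5)))>0
n,l,st,_=cv2.connectedComponentsWithStats(r.astype(np.uint8)); print(st[1:])
k=1+st[1:,4].argmax(); v,u=np.nonzero(l==k); t=rect(plane(c,np.c_[u,v],.312)); print(t)
s=get_state(); R=s["tool_rot"]; d=np.r_[t[0]/1000,0]-s["tcp_pos"]; print("tag in tool x,z mm",(R.T@d*1000).round(1))
sl=np.array([.5928,-.1752,0]); print("tag->slot in tool", (R.T@(sl-np.r_[t[0]/1000,0])*1000).round(1), "tcp->slot",(R.T@(sl-s["tcp_pos"])*1000).round(1))
E
```

```text
[[ 308  220   23  130 2680]]
(array([ 584. , -241.2]), array([66.4,  9.4]), 82.6)
tag in tool x,z mm [ -1.8 279.4  -0.3]
tag->slot in tool [-66.6  -0.    0.2] tcp->slot [-6.840e+01  2.794e+02 -1.000e-01]
```

```bash
python3 -m inch '[[-34,0,0,0,0,0,-1],[-67,0,0,0,0,0,-1],[-67,20,0,0,0,0,-1],[-67,40,0,0,0,0,-1],[-67,58,0,0,0,0,-1]]'
python3 -m inch '[[0,0,0,0,0,0,-1],[0,3,0,0,0,0,-1],[0,5,0,0,0,0,-1],[0,5,0,0,0,0,-1]]'
python3 -m inch '[[0,0,0,0,0,0,-1]]'
python3 -c "
from h import *
c=shot('wrist','w3')
s=get_state();print(s['tcp_pos'].round(4),s['ft_force'])
cv2.imwrite('pics/w3c.png',cv2.resize(c['color'][60:300,200:440],None,fx=2.4,fy=2.4))"
```

```text
time: 8.8
tcp_pos: [0.5927, -0.1767, 0.2207]
tool_rot: [[-0.129, 0.0, 0.992], [-0.992, -0.0, -0.129], [0.0, -1.0, 0.0]]
ft_force: [0.5, 0.3, -1.9]
width: 0.098
time: 9.3
tcp_pos: [0.5929, -0.1772, 0.2168]
tool_rot: [[-0.13, 0.001, 0.992], [-0.992, -0.0, -0.13], [0.0, -1.0, 0.001]]
ft_force: [-0.4, -0.2, -1.4]
width: 0.098
time: 9.43
tcp_pos: [0.5929, -0.1772, 0.2167]
tool_rot: [[-0.13, 0.001, 0.992], [-0.992, -0.0, -0.13], [0.0, -1.0, 0.001]]
ft_force: [-0.3, 0.3, -1.6]
width: 0.098
[ 0.5928 -0.1771  0.2167] [ 0.22279043  0.12305073 -0.50338888]
```

View pics/w3c.png

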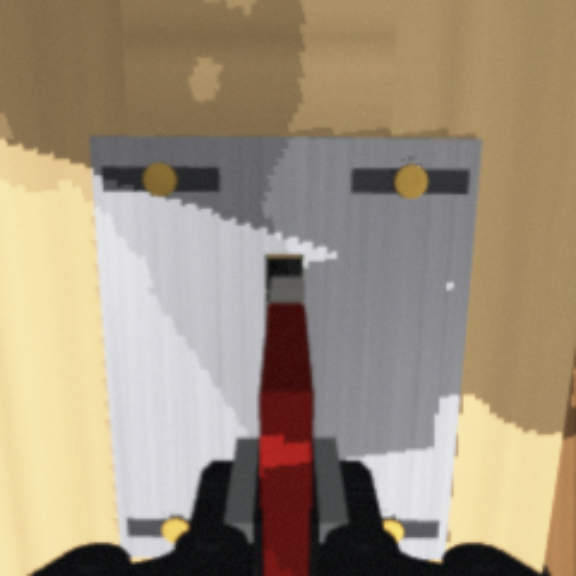

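The foot sits over the slot in the crop: slot centre ≈(284,262), foot ≈(287,290), so it's about 0.8 mm to +z. I'm correcting that and feeling down gently.

```bash
python3 -m inch '[[0,0,-0.8,0,0,0,-1],[0,2,-0.8,0,0,0,-1],[0,4,-0.8,0,0,0,-1],[0,6,-0.8,0,0,0,-1],[0,6,-0.8,0,0,0,-1]]'
python3 -m inch '[[0,1,0,0,0,0,-1],[0,2,0,0,0,0,-1],[0,2,0,0,0,0,-1]]'
```

```text
time: 10.1
tcp_pos: [0.5916, -0.1768, 0.2099]
tool_rot: [[-0.13, -0.001, 0.992], [-0.992, 0.0, -0.13], [-0.0, -1.0, -0.001]]
ft_force: [-0.4, -0.2, -2.1]
width: 0.103
time: 10.48
tcp_pos: [0.5918, -0.1769, 0.2082]
tool_rot: [[-0.13, -0.0, 0.992], [-0.992, 0.0, -0.13], [-0.0, -1.0, -0.0]]
ft_force: [-1.2, -0.6, -1.5]
width: 0.096
```

```bash
python3 -m inch '[[0,1,0,0,0,0,-1],[0,2,0,0,0,0,-1],[0,3,0,0,0,0,-1],[0,3,0,0,0,0,-1]]'
python3 -m inch '[[0,1,0,0,0,0,-1],[0,2,0,0,0,0,-1],[0,3,0,0,0,0,-1],[0,3,0,0,0,0,-1]]'
```

```text
time: 10.98
tcp_pos: [0.5918, -0.1769, 0.2052]
tool_rot: [[-0.13, -0.0, 0.992], [-0.992, 0.0, -0.13], [-0.0, -1.0, -0.0]]
ft_force: [-0.3, -0.4, -0.4]
width: 0.094
time: 11.48
tcp_pos: [0.5918, -0.1769, 0.2022]
tool_rot: [[-0.13, -0.0, 0.992], [-0.992, 0.0, -0.13], [-0.0, -1.0, -0.0]]
ft_force: [0.3, 0.2, -1.9]
width: 0.098
```

The foot is about 8 mm into the slot and nothing is resisting. Pushing on through the flap.

```bash
python3 -m inch '[[0,2,0,0,0,0,-1],[0,4,0,0,0,0,-1],[0,6,0,0,0,0,-1],[0,8,0,0,0,0,-1],[0,8,0,0,0,0,-1]]'
python3 -m inch '[[0,2,0,0,0,0,-1],[0,4,0,0,0,0,-1],[0,6,0,0,0,0,-1],[0,6,0,0,0,0,-1]]'
```

```text
time: 12.1
tcp_pos: [0.5926, -0.1771, 0.1952]
tool_rot: [[-0.13, 0.002, 0.992], [-0.992, -0.001, -0.13], [0.0, -1.0, 0.002]]
ft_force: [0.3, -0.4, 4.0]
width: 0.102
time: 12.6
tcp_pos: [0.5924, -0.1771, 0.1881]
tool_rot: [[-0.13, 0.001, 0.992], [-0.992, -0.0, -0.13], [0.0, -1.0, 0.001]]
ft_force: [3.2, 0.1, 1.8]
width: 0.099
```

```bash
python3 -m inch '[[0,3,0,0,0,0,-1],[0,6,0,0,0,0,-1],[0,9,0,0,0,0,-1],[0,12,0,0,0,0,-1],[0,12,0,0,0,0,-1]]'
python3 -m inch '[[0,3,0,0,0,0,-1],[0,6,0,0,0,0,-1],[0,9,0,0,0,0,-1],[0,11,0,0,0,0,-1],[0,11,0,0,0,0,-1]]'
```

```text
time: 13.22
tcp_pos: [0.5915, -0.1767, 0.1754]
tool_rot: [[-0.13, -0.001, 0.992], [-0.992, 0.001, -0.13], [-0.0, -1.0, -0.001]]
ft_force: [3.8, 0.3, -2.0]
width: 0.1
time: 13.85
tcp_pos: [0.5917, -0.1769, 0.165]
tool_rot: [[-0.13, -0.0, 0.992], [-0.992, 0.0, -0.13], [-0.0, -1.0, -0.0]]
ft_force: [3.6, -0.4, -1.0]
width: 0.097
```

```bash
python3 -m inch '[[0,0,0,0,0,0,0],[0,0,0,0,0,0,0],[0,0,0,0,0,0,0],[0,0,0,0,0,0,0],[0,0,0,0,0,0,0]]'
python3 -m inch '[[0,-30,0,0,0,0,0],[0,-80,0,0,0,0,0],[0,-130,0,0,0,0,0],[0,-130,0,0,0,0,0],[0,-130,0,0,0,0,0]]'
python3 -m inch '[[50,0,0,0,0,0,0],[80,0,0,0,0,0,0],[80,0,0,0,0,0,0],[80,0,0,0,0,0,0],[80,0,0,0,0,0,0]]'
python3 -c "
from h import *
c=shot('wrist','w4')"
```

```text
time: 14.48
tcp_pos: [0.5917, -0.1769, 0.1653]
tool_rot: [[-0.13, -0.0, 0.992], [-0.992, 0.0, -0.13], [0.0, -1.0, -0.0]]
ft_force: [0.4, 0.5, -0.4]
width: 0.502
time: 15.1
tcp_pos: [0.5917, -0.1769, 0.2951]
tool_rot: [[-0.13, -0.0, 0.992], [-0.992, 0.0, -0.13], [0.0, -1.0, -0.0]]
ft_force: [-0.9, 0.4, -0.5]
width: 0.497
time: 15.72
tcp_pos: [0.5813, -0.2551, 0.2946]
tool_rot: [[-0.129, -0.001, 0.992], [-0.992, 0.001, -0.129], [-0.001, -1.0, -0.001]]
ft_force: [-0.6, -0.9, 0.3]
width: 0.502
```

View pics/w4.png

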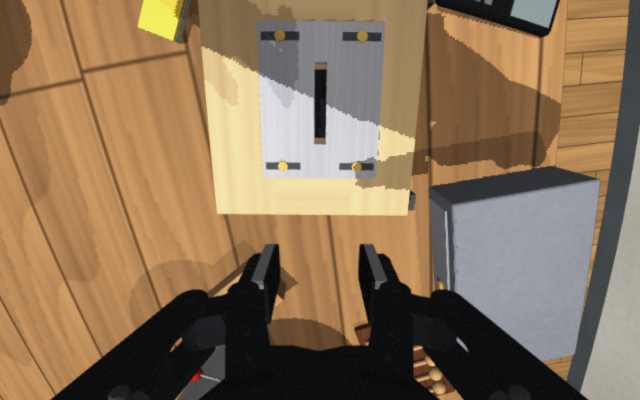

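The tag is out of the fingers and nothing sticks out of the slot at (320, 62–144), which is dark as before. I'm checking the flap depth and the bystanders.

```bash
python3 - <<'E'
from h import *
a=load("w2");b=load("w4");A=allp(a);B=allp(b)
print("slot z before",np.percentile(A[90:148,317:322,2],[5,50,95]).round(4),"after",np.percentile(B[76:134,318:323,2],[5,50,95]).round(4))
print(a["color"][90:148,317:322].mean((0,1)),b["color"][76:134,318:323].mean((0,1)))
t0=load("top0");t4=shot("top","t4")
d=cv2.absdiff(t0["color"],t4["color"]).max(2); z=np.abs(t0["z_map"]-t4["z_map"])>.008
n,l,st,_=cv2.connectedComponentsWithStats((z&(d>30)).astype(np.uint8)); print(st[1:][st[1:,4]>15])
cv2.imwrite("pics/t4c.png",t4["color"])
E
```

```text
slot z before [0.1377 0.1387 0.1399] after [0.1375 0.1388 0.1401]
[23.74137931 22.94827586 21.97241379] [21.97931034 21.3137931  20.72413793]
[[  264   104   284   296 28104]
 [  288   192     7    22   104]
 [  529   270    87    48  1861]
 [  436   278   204   122  9656]
 [  330   356    14     3    23]
 [  391   371    54    26   348]]
```

View pics/t4c.png

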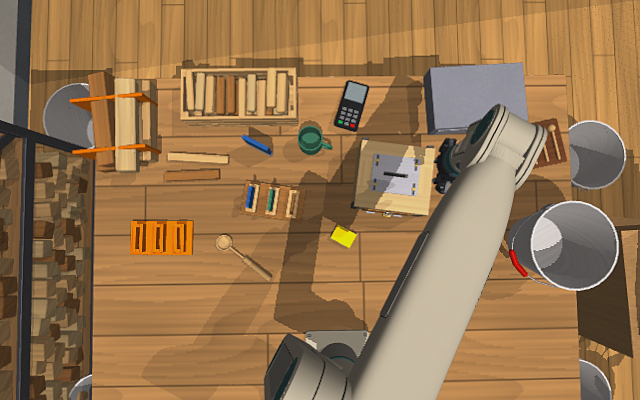

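```bash
python3 -c "
from bench import robot; print(robot.finish_job())"
```

```text
the job is handed in; nothing more can be done
None
```

I posted the red tag foot first through the slot in the returns box and handed the job in at about 16 s of the 64 s allowed. The highest force in the readings I took at the end of each move was about 4 N on the way through the slot and flap, well under the 20 N limit.

- **Entry:** I set the tag over the slot from the wrist camera, shifted it 0.8 mm to centre it, and felt down in 1–2 mm steps. The foot went in without touching the plate. I pushed it to about 45 mm below the plate, past the flap, and then let go.
- **Flap:** the depth in the slot reads z = 0.1388 m now and 0.1387 m before, so the flap looks shut. Nothing sticks out of the slot.
- **Everything else:** comparing the overhead pictures from before and after, the only changes besides the arm are at the red tag's place in the rack, now empty. The green and blue tags, mug, matches, kindling and spoon have not moved.
- **Not checked:** the arm hid the firelighters in the last overhead picture, though the arm stayed well above them. The tag lying inside the box can't be seen directly; I'm judging that from the empty fingers, the clear slot and the shut flap.

None of the checks disagreed.

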